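# Secure the tube rack and hold the index plunger out

## Robot

A 7-joint arm with a two-finger parallel gripper is mounted at the origin on a cart in front of the work surface, level with it; the furniture and walls round the work are solid. World frame = base frame: x ahead of the robot, y to its left, z up, the work surface at z = 0. Lengths are in m, angles in rad, forces in N, time in s.
With the tool pointing down it reaches from about 0.4 to 0.9 m from the base axis. Payload 5.6 kg.
Tool frame: the origin (TCP) lies midway between the tips of the shut fingers; the grasp point (between the pads) lies 19 mm behind it (ctrl.grip_point_offset is the z of the grasp point in the tool frame, in m); z points along the fingers, y is the direction in which the jaws open and shut (so a half turn about z gives the same grasp; the last joint's range is limited). The gripper opens to 92 mm and grips with 3 to 60 N. Pads are 20 mm wide; open, the fingers measure 128 mm over their backs; the gripper's body (75 mm by 189 mm) begins 69 mm behind the grasp point.
Start: joints at [1.083, 0.468, -0.012, 1.603, 0.006, 1.071, -0.056], TCP at [0.28, -0.587, 0.215] pointing down, gripper open.
Joint ranges: [-2.53, 2.53], [-0.31, 2.02], [-1.57, 1.55], [0.28, 2.44], [-1.29, 4.43], [0.15, 1.84], [-2.92, 2.92]. Speed limits (rad/s): [2.57, 2.57, 3.14, 3.14, 3.14, 3.14, 3.14].

## Interface

Orientations are given as a unit quaternion [x, y, z, w].
In Python, from plant import ctrl gives the robot as it stands.
- The arm moves only by the tool servo_tool, never from a script. Its argument "rows" is text: rows parted by semicolons, each of 5 numbers parted by spaces: the finger opening in m, from 0 to 0.0919, then the shift along the tool's x, y, z in m, then the turn about the tool's z in degrees. In form: jaw x y z turn; .... A call has exactly 8 rows; each row is the pose to reach, as a shift and turn from the pose commanded when the call began, along the tool's axes at that moment; what a row does not reach only later rows make up. A row lasts 1/12 s, in which the tool goes at most 41.7 mm and 7.16 degrees, less where a joint would pass 70% of its speed; a pose out of reach is approached as far as the arm can. A call with a gripper value outside its range is refused whole. The fingers move at their own pace and stop on an object; "newtons" is the grip in N (left out, the last holds). Time passes only in rows, so rows that repeat a pose let the fingers close, or fill a call up. It gives the time, the measured TCP pose, the force and the opening at its end, in the units of the state.
- ctrl.read_state(): the state, without advancing time (a new reading comes with each control period).
- ctrl.capture(name): name is "scene" or "top"; returns (picture, depth): 384x512x3 uint8, red, green, blue; 384x512 float32, m along the optical axis (not along the pixel's ray), 0 where there is no reading.
- ctrl.get_calibration(name): a dict with "camera_matrix" (3x3 intrinsics, pixels), "rvec" (rotation vector, rad) and "tvec" (3), from world to camera coordinates, as OpenCV has them. Camera axes: x right, y down, z forward; pixel columns grow to the right and rows downward; lengths in m; the calibration is good to about 2 mm. A picture is of the moment at which its call begins. get_calibration takes no time and is no camera call.
- ctrl.sign_off(): hands the job in, once; it reports no verdict.
The state is a dict: "time": time; "qpos": joint angles; "joint_vel": joint speeds; "effort": joint torques, N m; "eef_pos": TCP position; "ee_rot": TCP orientation; "contact_force": force on the tool from outside, world axes, zero at the start; "wrist_torque": the same for the moment, N m; "grip_width": opening from 0.0 (shut) to 1.0 (fully open).
Only numpy, scipy, OpenCV 4.12 (cv2) and the standard library are available. Lean on these libraries where they do the work, as an engineer would, in place of code of your own. Each camera call takes 0.05 s, during which the arm holds its last target. There are 200 camera calls.

## Task

Swing the hinged hasp bar over the tube rack and down until it rests in its catch, so that the rack is secured on the swivel stage. Only then take the knob of the stage's sprung index plunger, pull it straight up to its stop so that the pin is clear of the hole in the disc, and finish while still holding it there, as a colleague is about to turn the stage. Leave the rack standing in its place and do not disturb the things around the stage.

Things in the scene. Friction and masses are not known exactly. Their poses are not given: they have to be found in the camera images.
- stage: Swivel stage, bolted down, stays still: white base 240 x 240 x 12 mm with an aluminium disc, 210 mm wide, top 22 mm above the worktop. Origin: centre of the base's underside. In its frame the rack stands in the middle, long side along y; hasp hinge at +x, hasp catch at -x (both y = 0); plunger, vertical, at (-66, -66) mm on a corner bracket. Its x points away from the robot within 0.6 rad of yaw.
- hasp_hinge (a point): Point on the hasp's hinge axis, at (43, 0, 84) mm in the stage's frame; the axis is horizontal, along the stage's y. Fixed; its axes are those of the stage.
- hasp (a joint): Angle of the hasp bar, rad: 0 = closed, lying level along the stage's -x in its catch between two cheeks; grows as it opens upward; about 1.57 = standing upright, stop at 1.75. Starts between 1.05 and 1.6. The hinge is stiff (friction 0.06 N m): the bar stays wherever it is left.
- hasp_grip (a point): Grip point on the hasp's black handle: a round cross bar, 12 mm thick, 54 mm long, at the end of the flat bar (10 x 8 mm), parallel to the hinge axis and 115 mm from it. It reaches from -8 to +46 mm along the stage's y; this point, at +26 mm, moves with the bar; closed it is at (-72, 26, 84) mm in the stage's frame. The catch there spans x -52 to -40, y -14 to 14, up to 88 mm high.
- plunger (a joint): Lift of the index plunger, m: 0 = seated, its pin 8 mm deep in the hole of the disc; 0.014 = fully back against its stop. The spring pushes it down with about 3.5 N when seated and 8.4 N fully back: it drops back as soon as it is let go.
- knob (a point): Middle of the plunger's black mushroom knob, 25 mm in diameter and 22 mm tall, vertical axis; this point is on the axis, 11 mm below the knob's top, 93 mm above the worktop when seated, and rises with the plunger. Below the knob is a 12 mm thick neck 8 mm long, then the bracket's housing, 22 mm in diameter, its top 74 mm above the worktop. The closed hasp's handle and catch are 45 mm off.
- rack_seat (a point): Middle of the rack's place on the disc's top, 22 mm above the worktop, between low ribs 8 mm high.
- rack: White tube rack, 52 x 140 x 58 mm, loose, standing on the disc between the ribs, with four capped sample tubes fast in it whose caps reach 88 mm above the rack's underside. Origin at the centre of its underside, z up.
- vial_a: Small pink-capped clear vial, 25 mm across, 52 mm tall, beside the stage's base; leave alone. Origin at the centre of its underside.
- vial_c: Brown vial with blue cap, 32 mm across, 62 mm tall, beside the base; leave alone. Origin at the centre of its underside.
- forceps_b: Steel forceps, 120 mm long, lying beside the base; leave alone. Origin at the centre of its underside.
- marker_black: Black marker, 137 mm long, lying at the right; leave alone. Origin at the centre of its underside.
- tape_1: Roll of tape, 106 mm across, 25 mm tall, at the left, the roll nearest the stage; leave alone. Origin at the centre of its underside.
- carton_suture: Small white carton, 55 x 110 x 30 mm, at the left, the carton nearest the stage; leave alone. Origin at the centre of its underside.
Things that resemble listed ones, but are neither listed nor needed, are in the scene too. Leave any red look-alike of the rack alone.

How it is judged:
On the way, in this order (a step that is already met when the one before it is completed fails the run):
1. the hasp is closed, resting in its catch (value of joint hasp below 0.05 rad), for 0.3 s.
2. the plunger is pulled up to its stop by the gripper (value of joint plunger above 0.012 m and contact force between the fingers and plunger above 1 N), for 0.3 s.
At the end, for the whole second after the job is handed in: The hasp is closed (angle under 0.05 rad), the gripper holds the plunger lifted at least 12 of its 14 mm, and the rack stands upright within 8 mm of its place. The program ends while holding (all of step 2 and value of joint hasp below 0.05 rad and distance between rack and rack_seat below 0.008 m and angle between rack's own z axis and vertical below 0.06 rad); the arm keeps its last pose, push and grip.
It fails at once if the plunger is lifted more than 4 mm while the hasp is open (value of joint plunger above 0.004 m and value of joint hasp above 0.1 rad).
It fails at once if the rack is knocked out of its place or tipped (distance between rack and rack_seat above 0.015 m or angle between rack's own z axis and vertical above 0.2 rad).
It fails at once if one of the things around the stage is shifted by more than 30 mm (distance of any of vial_a, vial_c, forceps_b, marker_black, tape_1, carton_suture from where it was at the start of the episode above 0.03 m).
It also fails if it takes over 51 s, if anything falls off the work surface, if the arm or the gripper's body presses on something with over 40 N, if the wrist force passes 120 N, or if a joint passes its speed limit or range.

## Working session

There is one attempt and no reset: what is moved stays moved. The work goes in short steps, Python scripts to look and compute and a tool call to move; the robot and the scene stay as the last step left them, time stands still between calls to the robot, and variables do not carry over. Pictures are saved under pics/ and viewed, about 8 in all and at most 12, crops included, and the job is handed in when it is done.

Besides the shell and the picture viewer there is one more tool, called as name(argument=value, ...), one argument or row to a line, values as JSON. servo_tool: Moves the arm, as the interface text tells. Its arguments: {"type":"object","properties":{"rows":{"type":"string"},"newtons":{"type":"number"}},"required":["rows"]}

```bash
ls; mkdir -p pics; python3 - <<'E'
from plant import ctrl
import cv2,numpy as np
print(ctrl.read_state(), ctrl.grip_point_offset)
for n in("scene","top"):
    p,d=ctrl.capture(n); np.savez(f"{n}0.npz",p=p,d=d); cv2.imwrite(f"pics/{n}0.png",p[:,:,::-1])
    c=ctrl.get_calibration(n); print(n,c)
a=cv2.imread("pics/scene0.png");b=cv2.imread("pics/top0.png")
E
```

```text
pics
{'time': 0.0, 'qpos': array([ 1.08299659,  0.46835748, -0.01156592,  1.60362985,  0.00600978,
        1.07137459, -0.05631966]), 'joint_vel': array([-0.00098962, -0.00092374,  0.00036146, -0.00041304,  0.00016375,
        0.00089057, -0.0008349 ]), 'effort': array([-5.75609411e-04, -5.20559084e+01, -1.22580130e-02, -2.43742257e+01,
       -5.65494876e-02,  1.72806083e-02,  1.76106787e-04]), 'eef_pos': array([ 0.27934428, -0.58627144,  0.21365053]), 'ee_rot': array([ 9.75382883e-01,  2.20516389e-01, -2.62509621e-04, -8.27132035e-04]), 'contact_force': array([-0.03014191, -0.23404117,  0.38433889]), 'wrist_torque': array([-0.01588042,  0.02500142, -0.02118045]), 'grip_width': 0.9951874569020916} -0.0187
scene {'camera_matrix': array([[479.91487045,   0.        , 259.30908311],
       [  0.        , 479.91487045, 192.37630207],
       [  0.        ,   0.        ,   1.        ]]), 'rvec': array([ 0.6138812 , -2.33350008,  1.49908821]), 'tvec': array([0.5047403 , 0.19038196, 1.42167563])}
top {'camera_matrix': array([[433.04716835,   0.        , 256.51150154],
       [  0.        , 433.04716835, 200.20705646],
       [  0.        ,   0.        ,   1.        ]]), 'rvec': array([ 2.15855613, -2.21042558,  0.06195414]), 'tvec': array([0.03757836, 0.5862358 , 1.68539831])}
```

View pics/scene0.png

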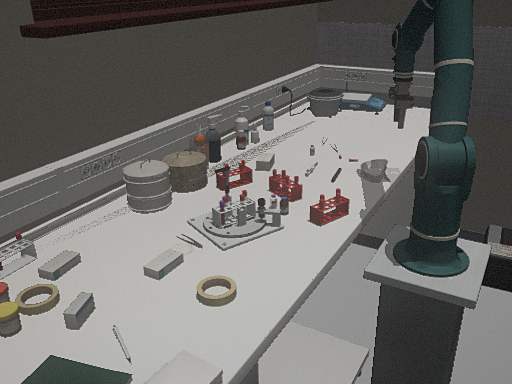

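View pics/top0.png

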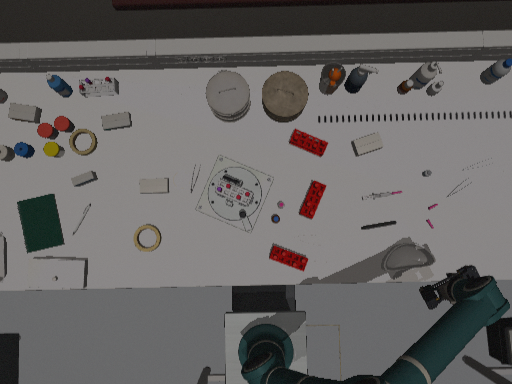

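The scene view shows the stage at about (236,220), with red look-alike racks at (234,176), (285,187) and (330,208). In the top view the stage is at (235,192), the dark knob at about (243,213) and the black handle near (232,180). Next I'll enlarge both crops and measure.

```bash
cat > h.py <<'E'
import cv2,numpy as np
from plant import ctrl
def cal(n):
    c=ctrl.get_calibration(n); return c["camera_matrix"],cv2.Rodrigues(c["rvec"])[0],c["tvec"].ravel()
def cloud(n,d):
    K,R,t=cal(n); v,u=np.indices(d.shape)
    P=np.stack([(u-K[0,2])/K[0,0]*d,(v-K[1,2])/K[1,1]*d,d],-1); return (P-t)@R
def ray(n,u,v,z):
    K,R,t=cal(n); o=-R.T@t; r=R.T@np.linalg.solve(K,[u,v,1]); return o+r*(z-o[2])/r[2]
def proj(n,P):
    K,R,t=cal(n); return cv2.projectPoints(np.array(P,float).reshape(-1,3),R,t,K,None)[0].reshape(-1,2)
E
python3 - <<'E'
from h import *
s=np.load("scene0.npz");t=np.load("top0.npz")
a=cv2.resize(s["p"][165:250,180:300,::-1],None,fx=6.6,fy=6.6,interpolation=cv2.INTER_CUBIC)
b=cv2.resize(t["p"][150:240,185:295,::-1],None,fx=6.6,fy=6.6,interpolation=cv2.INTER_CUBIC)
cv2.imwrite("pics/sc.png",cv2.convertScaleAbs(a,alpha=1.5));cv2.imwrite("pics/tc.png",cv2.convertScaleAbs(b,alpha=1.3))
for n,dd,(r0,r1,c0,c1) in(("top",t,(150,240,185,295)),("scene",s,(165,250,180,300))):
    P=cloud(n,dd["d"])[r0:r1,c0:c1]; im=dd["p"][r0:r1,c0:c1].astype(int)
    dark=(im.max(-1)<60)&(P[...,2]>0.04)
    k,l,st,ce=cv2.connectedComponentsWithStats(dark.astype(np.uint8))
    for i in range(1,k):
        if st[i,4]>5:
            q=P[l==i]; print(n,ce[i]+[c0,r0],st[i,4],np.median(q,0).round(3),q.min(0).round(3),q.max(0).round(3))
# base square from the height 6..16mm
P=cloud("top",t["d"]); z=P[...,2]; m=np.zeros(z.shape,np.uint8); m[150:240,185:295]=(z[150:240,185:295]>0.006)
k,l,st,ce=cv2.connectedComponentsWithStats(m); i=1+st[1:,4].argmax()
v,u=np.nonzero(l==i); pts=np.array([ray("top",x,y,0.012)[:2] for x,y in zip(u,v)],np.float32)
print("table z",np.median(z[150:240,185:200]),"rect",cv2.minAreaRect(pts))
E
```

```text
top [231.17307692 179.59615385] 52 [0.652 0.11  0.202] [0.638 0.087 0.061] [0.668 0.138 0.21 ]
top [242.4137931  214.27586207] 29 [0.531 0.078 0.103] [0.52  0.067 0.097] [0.539 0.086 0.111]
top [274.95 218.  ] 20 [ 0.515 -0.042  0.048] [ 0.503 -0.062  0.042] [ 0.526 -0.035  0.056]
scene [222.30434783 169.32608696] 46 [0.649 0.116 0.202] [ 0.637 -0.16   0.087] [0.823 0.144 0.206]
scene [226.69230769 188.57692308] 26 [0.651 0.096 0.125] [0.646 0.088 0.11 ] [0.658 0.102 0.139]
scene [260.58536585 201.7804878 ] 41 [0.528 0.085 0.099] [0.519 0.07  0.087] [0.538 0.093 0.108]
scene [260.         215.42857143] 7 [0.532 0.084 0.045] [0.526 0.08  0.043] [0.537 0.085 0.053]Traceback (most recent call last):
  File "<stdin>", line 16, in <module>
  File "h.py", line 9, in ray
    K,R,t=cal(n); o=-R.T@t; r=R.T@np.linalg.solve(K,[u,v,1]); return o+r*(z-o[2])/r[2]
          ~~~^^^
  File "h.py", line 4, in cal
    c=ctrl.get_calibration(n); return c["camera_matrix"],cv2.Rodrigues(c["rvec"])[0],c["tvec"].ravel()
ValueError: time passes only in moves, steps and waits
```

View pics/sc.png

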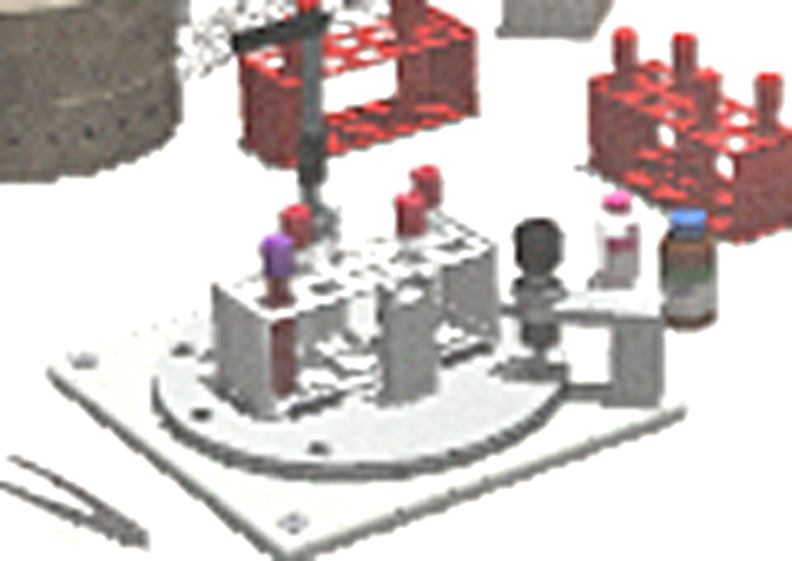

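View pics/tc.png

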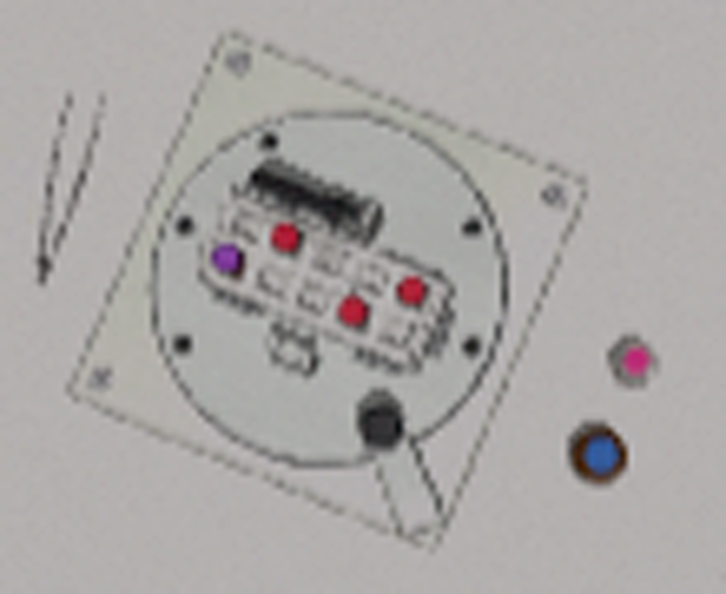

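Crops show: knob at top px (242,214), standing handle at (231,180) above the stage, catch cheeks at (229,203). The bar stands about upright. The wanted rack is the white one with four caps on the disc at px (235,192); the red ones at (309,142), (312,200) and (289,257) are look-alikes. Stage corners in the top crop: (222,33), (585,182), (435,548), (72,393).

```bash
cat > h.py <<'E'
import cv2,numpy as np
from functools import lru_cache
from plant import ctrl
@lru_cache
def cal(n):
    c=ctrl.get_calibration(n); return c["camera_matrix"],cv2.Rodrigues(c["rvec"])[0],c["tvec"].ravel()
def cloud(n,d):
    K,R,t=cal(n); v,u=np.indices(d.shape)
    P=np.stack([(u-K[0,2])/K[0,0]*d,(v-K[1,2])/K[1,1]*d,d],-1); return (P-t)@R
def ray(n,u,v,z):
    K,R,t=cal(n); o=-R.T@t; r=R.T@np.linalg.solve(K,[u,v,1]); return o+r*(z-o[2])/r[2]
def proj(n,P):
    K,R,t=cal(n); return cv2.projectPoints(np.array(P,float).reshape(-1,3),R,t,K,None)[0].reshape(-1,2)
E
python3 - <<'E'
from h import *
t=np.load("top0.npz");s=np.load("scene0.npz")
cr=np.array([(222,33),(585,182),(435,548),(72,393)])
C=np.array([ray("top",(x+.5)/6.6-.5+185,(y+.5)/6.6-.5+150,0.012)[:2] for x,y in cr])
c=C.mean(0); e=(C[0]-C[3]+C[1]-C[2])/2; f=(C[0]-C[1]+C[3]-C[2])/2
print("centre",c,"sides",np.linalg.norm(e),np.linalg.norm(f),"yaw",np.arctan2(e[1],e[0]),np.arctan2(-f[0],f[1]))
yaw=(np.arctan2(e[1],e[0])+np.arctan2(-f[0],f[1]))/2
# base: white pixels rectangle (depth-based) as a check
R=np.array([[np.cos(yaw),-np.sin(yaw)],[np.sin(yaw),np.cos(yaw)]])
tr=lambda p:np.r_[c+R@p[:2],p[2]]
kn=tr(np.array([-.066,-.066,.104])); print("knob pred",kn,"top px",proj("top",kn),"knob ray meas",ray("top",242.4,214.3,.104))
hi=tr(np.array([.043,0,.084])); print("hinge",hi,"closed grip",tr(np.array([-.072,.026,.084])))
for n,d in(("top",t),("scene",s)):
    P=cloud(n,d["d"]); im=d["p"].astype(int); m=(im.max(-1)<60)&(P[...,2]>.15)&(np.hypot(P[...,0]-c[0],P[...,1]-c[1])<.15)
    q=P[m]; l=np.c_[(q[:,:2]-c)@R,q[:,2]]; print(n,m.sum(),"handle stage frame mean",l.mean(0).round(4),l.min(0).round(4),l.max(0).round(4))
    z=P[...,2]; m=(z>.10)&(z<.118)&(np.hypot(P[...,0]-c[0],P[...,1]-c[1])<.07); l=np.c_[(P[m][:,:2]-c)@R,P[m][:,2]]; print("caps",l.mean(0),l.min(0),l.max(0))
st=ctrl.read_state(); print(st["eef_pos"],np.degrees(yaw))
E
```

```text
centre [0.61719987 0.11083506] sides 0.23587733661213173 0.23657423317952417 yaw -0.4116833008251144 -0.4210081281991989
knob pred [0.53014627 0.07716504 0.104     ] top px [[242.33731803 214.26697345]] knob ray meas [0.53001745 0.07693367 0.104     ]
hinge [0.6565265  0.09344495 0.084     ] closed grip [0.56186556 0.16373227 0.084     ]
top 43 handle stage frame mean [0.0296 0.0173 0.2018] [ 0.023  -0.0079  0.1624] [0.0368 0.0436 0.2098]
caps [-0.00082497 -0.0002375   0.1100025 ] [-0.02006867 -0.05982395  0.10044791] [0.0193153  0.05913952 0.1176806 ]
scene 45 handle stage frame mean [0.0271 0.0193 0.2013] [ 0.0212 -0.0078  0.1954] [0.034  0.0458 0.2065]
caps [0.00348223 0.00016403 0.10819461] [-0.0233482  -0.06005032  0.10056886] [0.0444247  0.06009337 0.11765572]
[ 0.27939678 -0.58631029  0.21373638] -23.854852259905247
```

servo_tool(
  rows="0.09 0 0 -0.04 0; 0.09 0.02 -0.015 -0.07 0; 0.09 0.045 -0.034 -0.095 0; 0.09 0.075 -0.056 -0.11 0; 0.09 0.107 -0.08 -0.12 0; 0.09 0.139 -0.104 -0.12 0; 0.09 0.171 -0.128 -0.12 0; 0.09 0.203 -0.152 -0.12 0",
  newtons=25,
)

```text
time: 0.77
eef_pos: [0.3979, -0.3603, 0.3346]
ee_rot: [0.975, 0.22, -0.0, 0.0]
contact_force: [1.1, -0.8, -0.9]
grip_width: 0.981
```

servo_tool(
  rows="0.09 0.032 -0.024 0 0; 0.09 0.064 -0.048 0 0; 0.09 0.096 -0.072 0 0; 0.09 0.128 -0.096 0 0; 0.09 0.16 -0.12 0 0; 0.09 0.192 -0.144 0 0; 0.09 0.224 -0.167 0 0; 0.09 0.256 -0.191 0 0",
)

```text
time: 1.43
eef_pos: [0.5468, -0.078, 0.3344]
ee_rot: [0.975, 0.22, -0.0, 0.0]
contact_force: [1.0, -1.1, 0.1]
grip_width: 0.978
```

servo_tool(
  rows="0.06 0.032 -0.024 0 -7; 0.05 0.064 -0.048 0 -14; 0.045 0.096 -0.072 0 -21; 0.04 0.128 -0.096 0 -28; 0.035 0.16 -0.12 0 -35; 0.035 0.184 -0.137 0 -40.7; 0.035 0.184 -0.137 0 -40.7; 0.035 0.184 -0.137 0 -40.7",
)

```text
time: 2.1
eef_pos: [0.6533, 0.125, 0.3332]
ee_rot: [0.837, 0.547, -0.001, -0.001]
contact_force: [-0.1, -0.4, -0.1]
grip_width: 0.419
```

servo_tool(
  rows="0.035 -0.001 0.001 0.03 0; 0.035 -0.001 0.001 0.06 0; 0.035 -0.001 0.001 0.09 0; 0.035 -0.001 0.001 0.115 0; 0.035 -0.001 0.001 0.135 0; 0.035 -0.001 0.001 0.148 0; 0.035 -0.001 0.001 0.154 0; 0.035 -0.001 0.001 0.154 0",
)

```text
time: 2.77
eef_pos: [0.6536, 0.1204, 0.1796]
ee_rot: [0.838, 0.545, -0.001, -0.0]
contact_force: [-0.8, -0.0, -0.5]
grip_width: 0.379
```

```bash
python3 - <<'E'
from h import *
o=[]
for n,(r0,r1,c0,c1) in(("scene",(110,250,170,310)),("top",(140,240,180,280))):
    p,d=ctrl.capture(n); o.append(cv2.resize(p[r0:r1,c0:c1,::-1],(400,400),interpolation=cv2.INTER_CUBIC))
cv2.imwrite("pics/g1.png",cv2.convertScaleAbs(np.hstack(o),alpha=1.5)); s=ctrl.read_state(); print(s["eef_pos"],s["contact_force"],s["qpos"])
E
```

```text
[0.65475031 0.12150631 0.1817648 ] [-0.05991743 -0.61908169  0.08153477] [ 0.1104387   0.58532072 -0.498117    1.56544158  0.30654135  1.06765588
 -0.88288249]
```

View pics/g1.png

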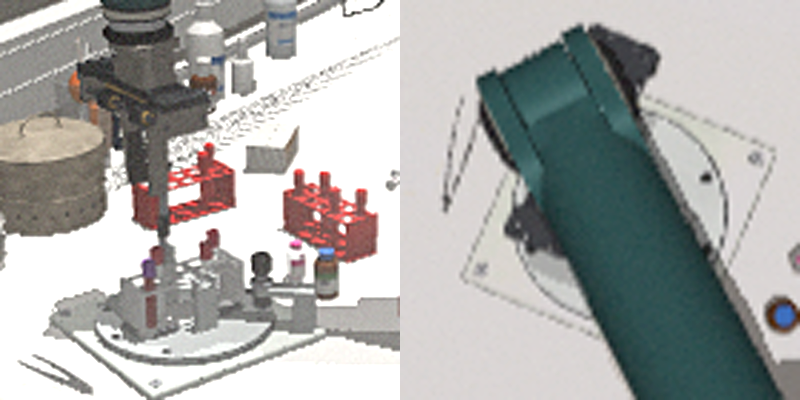

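The fingers straddle the standing handle in the scene view, around (150,160) in the left panel. Closing gently now.

servo_tool(
  rows="0 0 0 0 0; 0 0 0 0 0; 0 0 0 0 0; 0 0 0 0 0; 0 0 0 0 0; 0 0 0 0 0; 0 0 0 0 0; 0 0 0 0 0",
  newtons=8,
)

```text
time: 3.53
eef_pos: [0.6546, 0.122, 0.1813]
ee_rot: [0.838, 0.546, 0.001, 0.0]
contact_force: [-1.5, -0.8, 5.3]
grip_width: 0.125
```

```bash
python3 - <<'E'
from h import *
s=ctrl.read_state(); print(s["eef_pos"],s["contact_force"],s["grip_width"])
c=np.array([.6172,.1108]);a=np.radians(-23.85);R=np.array([[np.cos(a),-np.sin(a)],[np.sin(a),np.cos(a)]])
g=np.r_[(s["eef_pos"][:2]-c)@R,s["eef_pos"][2]+.0187]; th=np.arctan2(g[2]-.084,.043-g[0]); print("grip in stage",g,"theta",th,"radius",np.hypot(g[2]-.084,.043-g[0]))
# rows: from th down to 0 : shift along tool y (=stage x) and z(down)
for t in np.arange(1.40,-.001,-.1): print(round(t,2),"y %.3f z %.3f"%(.043-.115*np.cos(t)-g[0], g[2]-(.084+.115*np.sin(t))))
E
```

```text
[0.6545526  0.12198959 0.18129288] [-1.51112026 -0.80184796  5.2673079 ] 0.1254456433561061
grip in stage [0.02963851 0.02533736 0.19999288] theta 1.456109512142338 radius 0.11675991541171983
1.4 y -0.006 z 0.003
1.3 y -0.017 z 0.005
1.2 y -0.028 z 0.009
1.1 y -0.039 z 0.014
1.0 y -0.049 z 0.019
0.9 y -0.058 z 0.026
0.8 y -0.067 z 0.033
0.7 y -0.075 z 0.042
0.6 y -0.082 z 0.051
0.5 y -0.088 z 0.061
0.4 y -0.093 z 0.071
0.3 y -0.097 z 0.082
0.2 y -0.099 z 0.093
0.1 y -0.101 z 0.105
-0.0 y -0.102 z 0.116
```

servo_tool(
  rows="0 0 -0.006 0.002 0; 0 0 -0.017 0.005 0; 0 0 -0.028 0.009 0; 0 0 -0.039 0.014 0; 0 0 -0.049 0.019 0; 0 0 -0.058 0.026 0; 0 0 -0.067 0.033 0; 0 0 -0.075 0.042 0",
)

```text
time: 4.2
eef_pos: [0.5858, 0.1526, 0.1381]
ee_rot: [0.838, 0.546, 0.001, 0.0]
contact_force: [5.5, 1.4, -2.9]
grip_width: 0.127
```

servo_tool(
  rows="0 0 -0.007 0.009 0; 0 0 -0.013 0.019 0; 0 0 -0.018 0.029 0; 0 0 -0.022 0.04 0; 0 0 -0.024 0.051 0; 0 0 -0.026 0.063 0; 0 0 -0.027 0.074 0; 0 0 -0.027 0.074 0",
)

```text
time: 4.87
eef_pos: [0.5642, 0.1621, 0.0643]
ee_rot: [0.838, 0.546, 0.003, 0.002]
contact_force: [10.5, -1.3, -1.1]
grip_width: 0.127
```

```bash
cat > st.py <<'E'
from h import *
s=ctrl.read_state(); print(s["eef_pos"],s["contact_force"],s["grip_width"],s["time"])
c=np.array([.6172,.1108]);a=np.radians(-23.85);R=np.array([[np.cos(a),-np.sin(a)],[np.sin(a),np.cos(a)]])
g=np.r_[(s["eef_pos"][:2]-c)@R,s["eef_pos"][2]+.0187]; th=np.arctan2(g[2]-.084,.043-g[0]); print("grip in stage",g,"theta",th,"radius",np.hypot(g[2]-.084,.043-g[0]))
E
python3 st.py
```

```text
[0.56421652 0.16209669 0.0643497 ] [10.5092136  -1.25089598 -1.14348866] 0.1272144347590971 4.8667
grip in stage [-0.06920056  0.02549279  0.0830497 ] theta -0.008469473543880739 radius 0.1122045810143792
```

servo_tool(
  rows="0 0 0.001 0.001 0; 0 0 0.002 0.002 0; 0 0 0.003 0.003 0; 0 0 0.003 0.004 0; 0 0 0.003 0.004 0; 0 0 0.003 0.004 0; 0 0 0.003 0.004 0; 0 0 0.003 0.004 0",
)

```text
time: 5.53
eef_pos: [0.5644, 0.1622, 0.0619]
ee_rot: [0.838, 0.546, 0.001, 0.001]
contact_force: [0.3, 0.9, 10.0]
grip_width: 0.129
```

```bash
python3 st.py
```

```text
[0.56437655 0.16219408 0.06185175] [ 0.28556805  0.92516099 10.02899074] 0.12939131583712524 5.5333
grip in stage [-0.06909357  0.02564657  0.08055175] theta -0.030752575339676638 radius 0.11214659843151391
```

servo_tool(
  rows="0.024 0 0 -0.002 0; 0.024 0 0 -0.002 0; 0.024 0 0 -0.002 0; 0.024 0 0 -0.002 0; 0.024 0 0 -0.002 0; 0.024 0 0 -0.01 0; 0.024 0 0 -0.025 0; 0.024 0 0 -0.045 0",
)

```text
time: 6.2
eef_pos: [0.5623, 0.1615, 0.105]
ee_rot: [0.838, 0.546, -0.002, -0.001]
contact_force: [-0.7, 0.1, 0.2]
grip_width: 0.263
```

servo_tool(
  rows="0.024 0 0 -0.03 0; 0.024 0 0 -0.06 0; 0.034 -0.02 0 -0.07 7; 0.04 -0.04 0.001 -0.07 14; 0.04 -0.06 0.002 -0.07 21; 0.04 -0.08 0.003 -0.07 28; 0.04 -0.092 0.003 -0.07 35; 0.04 -0.092 0.003 -0.07 42",
)

```text
time: 6.87
eef_pos: [0.5283, 0.0732, 0.176]
ee_rot: [0.979, 0.205, -0.0, 0.001]
contact_force: [0.4, 0.5, 0.5]
grip_width: 0.435
```

servo_tool(
  rows="0.04 0 0 0 7; 0.04 0 0 0 14; 0.04 0 0 0 21; 0.04 0 0 0 28; 0.04 0 0 0 35; 0.04 0 0 0 42; 0.04 0 0 0 48; 0.04 0 0 0 48",
)

```text
time: 7.53
eef_pos: [0.529, 0.0766, 0.176]
ee_rot: [0.978, -0.207, 0.0, 0.0]
contact_force: [0.6, -0.3, -0.5]
grip_width: 0.432
```

```bash
python3 st.py; python3 - <<'E'
from h import *
s=ctrl.read_state(); q=s["ee_rot"]; print(q,np.degrees(2*np.arctan2(q[1],q[0])),s["qpos"])
o=[]
for n,(r0,r1,c0,c1) in(("scene",(150,250,180,300)),("top",(140,240,180,300))):
    p,d=ctrl.capture(n); o.append(cv2.resize(p[r0:r1,c0:c1,::-1],(400,333),interpolation=cv2.INTER_CUBIC))
cv2.imwrite("pics/g2.png",cv2.convertScaleAbs(np.hstack(o),alpha=1.5))
E
```

```text
[0.52899131 0.07661052 0.17600543] [ 0.55559486 -0.31459309 -0.4595158 ] 0.4324895581800749 7.5333
grip in stage [-0.066852   -0.06693657  0.19470543] theta 0.7892675443175522 radius 0.15595882362298047
[ 9.78238241e-01 -2.07484793e-01  6.09551095e-05  2.56285425e-05] -23.949990588385294 [-0.02315243  0.33451941 -0.22116843  1.91095577  0.0917888   0.9056521
 -2.27797014]
```

View pics/g2.png

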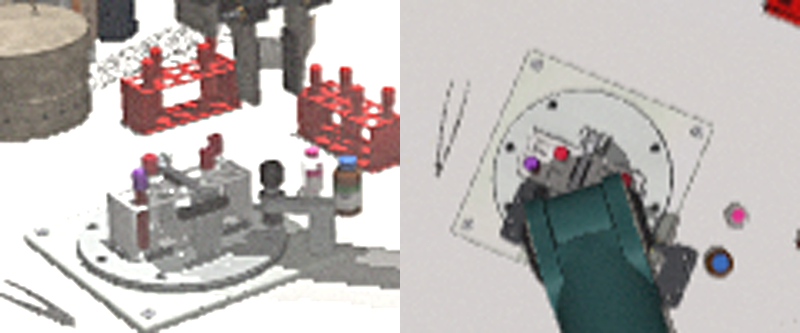

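The hasp now lies level in its catch (left panel, handle at about (205,205)). The rack is in place and the tool is above the knob at (270,172). Descending.

servo_tool(
  rows="0.04 0.001 0 0.025 0; 0.04 0.001 0 0.05 0; 0.04 0.001 0 0.07 0; 0.04 0.001 0 0.085 0; 0.04 0.001 0 0.094 0; 0.04 0.001 0 0.099 0; 0.04 0.001 0 0.099 0; 0.04 0.001 0 0.099 0",
)

```text
time: 8.3
eef_pos: [0.5305, 0.0761, 0.0771]
ee_rot: [0.979, -0.206, 0.0, -0.0]
contact_force: [0.3, 0.5, 0.5]
grip_width: 0.435
```

servo_tool(
  rows="0 0 0 0 0; 0 0 0 0 0; 0 0 0 0 0; 0 0 0 0 0; 0 0 0 0 0; 0 0 0 0 0; 0 0 0 0 0; 0 0 0 0 0",
  newtons=40,
)

```text
time: 8.97
eef_pos: [0.5305, 0.0758, 0.0774]
ee_rot: [0.978, -0.206, 0.001, 0.0]
contact_force: [-1.0, -1.4, 5.8]
grip_width: 0.254
```

```bash
python3 st.py
```

```text
[0.53046733 0.07577523 0.07738658] [-1.03878693 -1.38237145  5.76200019] 0.2542232150691122 8.9667
grip in stage [-0.06516428 -0.0671037   0.09608658] theta 0.11128114745299778 radius 0.10883747680268555
```

servo_tool(
  rows="0 0 0 -0.002 0; 0 0 0 -0.004 0; 0 0 0 -0.006 0; 0 0 0 -0.008 0; 0 0 0 -0.01 0; 0 0 0 -0.012 0; 0 0 0 -0.014 0; 0 0 0 -0.014 0",
)

```text
time: 9.63
eef_pos: [0.5304, 0.0758, 0.0907]
ee_rot: [0.978, -0.206, 0.0, -0.0]
contact_force: [5.4, -2.5, -8.5]
grip_width: 0.255
```

servo_tool(
  rows="0 0 0 -0.0005 0; 0 0 0 -0.001 0; 0 0 0 -0.001 0; 0 0 0 -0.001 0; 0 0 0 -0.001 0; 0 0 0 -0.001 0; 0 0 0 -0.001 0; 0 0 0 -0.001 0",
)

```text
time: 10.3
eef_pos: [0.5304, 0.0758, 0.0914]
ee_rot: [0.978, -0.206, 0.0, 0.0]
contact_force: [5.2, -1.6, -9.5]
grip_width: 0.252
```

```bash
python3 st.py
```

```text
[0.53038329 0.0757817  0.09138717] [ 5.22860296 -1.63269638 -9.50480135] 0.2517557132050785 10.3
grip in stage [-0.06524376 -0.06713177  0.11008717] theta 0.23649402219973076 radius 0.11134294480287063
```

servo_tool(
  rows="0 0 0 -0.0005 0; 0 0 0 -0.001 0; 0 0 0 -0.0015 0; 0 0 0 -0.0015 0; 0 0 0 -0.0015 0; 0 0 0 -0.0015 0; 0 0 0 -0.0015 0; 0 0 0 -0.0015 0",
)

```text
time: 10.97
eef_pos: [0.5303, 0.0758, 0.0917]
ee_rot: [0.978, -0.206, 0.0, -0.0]
contact_force: [8.2, -0.6, -18.0]
grip_width: 0.259
```

```bash
python3 st.py; python3 - <<'E'
from h import *
o=[]
for n,(r0,r1,c0,c1) in(("scene",(150,250,180,300)),("top",(140,240,180,300))):
    p,d=ctrl.capture(n); o.append(cv2.resize(p[r0:r1,c0:c1,::-1],(400,333),interpolation=cv2.INTER_CUBIC))
    P=cloud(n,d); c=np.array([.6172,.1108]);a=np.radians(-23.85);R=np.array([[np.cos(a),-np.sin(a)],[np.sin(a),np.cos(a)]])
    l=(P[...,:2]-c)@R; m=(abs(l[...,0]+.072)<.012)&(l[...,1]>-.005)&(l[...,1]<.045)&(P[...,2]>.06)&(P[...,2]<.11)
    print(n,m.sum(),P[m][:,2].max() if m.any() else None)
cv2.imwrite("pics/g3.png",cv2.convertScaleAbs(np.hstack(o),alpha=1.5))
E
```

```text
[0.53028087 0.0757928  0.09166936] [  8.22970552  -0.5584884  -17.99807203] 0.25923487727110783 10.9667
grip in stage [-0.06534192 -0.06716303  0.11036936] theta 0.23874803637387337 radius 0.1115047763952869
scene 58 0.09429448633884216
top 0 None
```

View pics/g3.png

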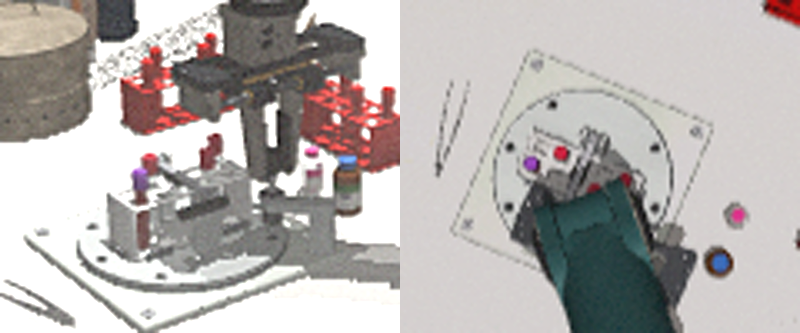

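The knob is held in the fingers and the hasp is still level in its catch. The rack and vials haven't moved. Pull force jumped from 9.5 N to 18 N over 0.3 mm, so the plunger is on its stop.

```bash
python3 -c "
from plant import ctrl
print(ctrl.sign_off()); s=ctrl.read_state(); print(s['contact_force'],s['grip_width'],s['eef_pos'])"
```

```text
the job is handed in; nothing more can be done
None
the job is handed in; nothing more can be done
```

The hasp is closed over the rack and the plunger is held up at its stop. I handed the job in at about 11 s of the 51 s allowed, with the gripper still holding the knob.

- **Hasp:** I gripped the handle, swung it down along its arc and pressed it into the catch until it pushed back with about 10 N. The arm's pose put the angle at about −0.03 rad, so roughly closed. Later pictures show the bar level, with the handle top at a height of about 94 mm. A closed handle's top should be at about 90 mm, and I put the 4 mm gap down to depth noise.
- **Plunger:** I gripped the knob at 40 N and lifted it about 14.3 mm. The spring load was about 9.5 N, then jumped to 18 N over the last 0.3 mm, so it is on its stop. The grip width stayed steady at about 23–24 mm, with no sign of slipping. The knob is nominally 25 mm across.
- **Rack and surroundings:** In the last picture the rack stands in its place, and the forceps and both vials look where they started. I checked these by eye. The marker, tape and carton were outside the last crop, but the arm passed well above them or nowhere near them.

No check failed. After sign-off the robot no longer gave readings, so the final hold itself was not measured.

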